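# Load the battery charger and set its timer

### The arm

A 6-joint arm with a two-finger parallel gripper is mounted at the origin on a cart in front of the work surface, level with it; the furniture and walls round the work are solid. World frame = base frame: x ahead of the robot, y to its left, z up, the work surface at z = 0. Lengths are in mm, angles in rad, forces in N, time in s.
With the tool pointing down it reaches from about 425 to 950 mm from the base axis. Payload 14.7 kg.
Tool frame: the origin (TCP) lies midway between the tips of the shut fingers; the grasp point (between the pads) lies manip.grasp_offset behind it (manip.grasp_offset is the distance from the TCP to the grasp point, in mm); z points along the fingers, y is the line along which they close (so a half turn about z gives the same grasp; the last joint's range is limited). The gripper opens to 85 mm and grips with 20 to 120 N. Pads are 22 mm wide; open, the fingers measure 114 mm over their backs; the gripper's body (76 mm by 85 mm) begins 54 mm behind the grasp point. The pads swing forward as they close: fully open they stand 13 mm farther back than shut.
Start: joints at [1.251, 0.48, 1.596, -0, 1.065, -0.047], TCP at [175.104, 625.964, 231.297] pointing down, gripper open.
Joint ranges: [-2.75, 2.75], [-0.82, 2.05], [0.23, 2.67], [-1.56, 4.7], [0.09, 2.69], [-2.92, 2.92]. Speed limits (rad/s): [1.89, 1.89, 2.39, 3.01, 3.01, 3.01].

### API

Orientations are given as [roll, pitch, yaw] about the fixed x, y, z axes, in that order (R = Rz(yaw) Ry(pitch) Rx(roll)).
In Python, from workcell import sensors, grab_frame, camera_info, ticket, manip gives the robot as it stands.
- The arm moves only by the tool move_arm, never from a script. Its arguments are lists of equal length, an entry for each row: "translation": the shift along the world's x, y, z in m, a list of three; "dr": the turn, a rotation vector about the world's x, y, z in degrees, a list of three; "fingers": the opening in per cent of the stroke, from 0 (shut) to 100 (fully open). In form: {"translation": [[dx, dy, dz], ...], "dr": [[rx, ry, rz], ...], "fingers": [fingers, ...]}. A call has 1 to 12 rows; each row is the pose to reach, as a shift and turn from the pose commanded when the call began; what a row does not reach only later rows make up. A row lasts 1/12 s, in which the tool goes at most 41.7 mm and 7.16 degrees, less where a joint would pass 70% of its speed; a pose out of reach is approached as far as the arm can. A call with a gripper value outside its range is refused whole. The fingers move at their own pace and stop on an object; "grip_force" is the grip in N (left out, the last holds). Time passes only in rows, so rows that repeat a pose let the fingers close. It gives the time, the measured TCP pose, the force, the opening and the grip force at its end, in the units of the state.
- sensors.observe(): the state, without advancing time (a new reading comes with each control period).
- grab_frame(name): name is "side" or "top"; returns (picture, depth): 400x640x3 uint8, red, green, blue; 400x640 float32, mm along the optical axis (not along the pixel's ray), 0 where there is no reading.
- camera_info(name): a dict with "intrinsics" (3x3 intrinsics, pixels), "dist_coeffs" ([k1, k2, p1, p2, k3] as OpenCV has them; the pictures are not rectified), "position" and "rotation" of the camera in the world. Camera axes: x right, y down, z forward; pixel columns grow to the right and rows downward; lengths in mm; the calibration is good to about 2 mm. A picture is of the moment at which its call begins. camera_info takes no time and is no camera call.
- ticket.hand_in(): hands the job in; it is judged then, once.
The state is a dict: "time": time; "joint_positions": joint angles; "qd": joint speeds; "joint_torque": joint torques, N m; "ee_pos": TCP position; "tool_rot": TCP orientation; "contact_force": force on the tool from outside, world axes, zero at the start; "moment": the same for the moment, N m; "finger_gap": opening from 0.0 (shut) to 1.0 (fully open); "grip_force": force on a finger pad.
Only numpy, scipy, OpenCV 4.12 (cv2) and the standard library are available. Lean on these libraries where they do the work, as an engineer would, in place of code of your own. Each camera call takes 0.05 s, during which the arm holds its last target. There are 200 camera calls.

### The job

Charge the spare battery packs: stand every loose pack in the charger's bay in one row with the packs already there, all upright, side by side and flat on the bay's floor; slide the packs already there along to make room, and do not topple them. Then, with all packs in, turn the inner bar knob of the timer until its pointed end points at the raised bar on the outer ring, without turning that ring, and leave the other things on the desk where they are.

Things in the scene. Friction and masses are not known exactly. Their poses are not given: they have to be found in the camera images.
- charger: grey charger fixed to the desk, 78 mm (its x, front to rear) by 312 mm (its y) long; origin at the centre of its underside, x to the rear, y to the left, z up. Its left part is the bay, its right part (100 mm) a control block 40 mm high with the timer dial on top. The bay has room for six packs side by side with 20 mm to spare
- bay (a point): centre of the bay's floor, 12 mm above the desk; axes as the charger's. The bay is 200 mm long inside along y and 62 mm wide along x. Front and rear are lips only 9 mm above its floor, so that fingers can hold a pack by its front and rear faces; the ends (y = +100 and -100 mm) are walls 34 mm above the floor. A pack stands right with its x along the charger's x, either way round
- ring (a joint): angle of the timer dial's outer ring (black, 76 mm across, top 52 mm above the desk), about the upright dial axis, 106 mm to the right (-y) of the charger's origin. 0: its raised bar lies to the rear (charger's +x); grows anticlockwise seen from above. It turns very easily when touched; it must stay as found
- ring_bar (a point): the raised light-metal bar on the outer ring, 31 mm from the dial axis, on the ring's top; its x points away from the axis
- knob (a joint): angle of the inner knob, on the same axis as the ring and turning independently of it, with light friction (0.03 N m); it stays where it is left. 0: its pointed end to the rear (charger's +x), growing anticlockwise from above; stops at -3 and 3 rad
- knob_top (a point): on the dial axis at the top of the inner knob, 94 mm above the desk; its x points to the pointed end. The knob is a grey upright bar grip 46 mm long (x), 12 mm thick (y) and 36 mm tall, on a disc 42 mm across whose top is 58 mm above the desk (6 mm above the ring)
- knob_point (a point): pointed end of the inner knob's bar (with a white line on top), 23 mm from the axis, at its top
- resident1: a battery pack just like the loose ones (56 x 30 x 66 mm, origin at the centre of its underside), already standing loose in the charger's bay; it slides along the bay when pushed or gripped across its 56 mm (front and rear faces); the left one (+y)
- resident2: a battery pack just like the loose ones (56 x 30 x 66 mm, origin at the centre of its underside), already standing loose in the charger's bay; it slides along the bay when pushed or gripped across its 56 mm (front and rear faces); the right one (-y)
- pack1: loose charging battery pack, like all the packs: black upright block 56 mm (its x) by 30 mm (its y) by 66 mm tall (z), 0.12 to 0.25 kg, bottom-heavy (centre of mass 13 mm up); origin at the centre of its underside. It is the same when turned half round. It stands upright on the desk; three or four of the four loose packs are present (None if absent)
- pack2: loose charging battery pack, like all the packs: black upright block 56 mm (its x) by 30 mm (its y) by 66 mm tall (z), 0.12 to 0.25 kg, bottom-heavy (centre of mass 13 mm up); origin at the centre of its underside. It is the same when turned half round. It stands upright on the desk; three or four of the four loose packs are present (None if absent)
- pack3: loose charging battery pack, like all the packs: black upright block 56 mm (its x) by 30 mm (its y) by 66 mm tall (z), 0.12 to 0.25 kg, bottom-heavy (centre of mass 13 mm up); origin at the centre of its underside. It is the same when turned half round. It stands upright on the desk; three or four of the four loose packs are present (None if absent)
- pack4: loose charging battery pack, like all the packs: black upright block 56 mm (its x) by 30 mm (its y) by 66 mm tall (z), 0.12 to 0.25 kg, bottom-heavy (centre of mass 13 mm up); origin at the centre of its underside. It is the same when turned half round. It stands upright on the desk; three or four of the four loose packs are present (None if absent)
- lens: camera lens standing on the desk, 70 mm across, 60 mm high, origin at the centre of its underside: leave alone
- film_can: black film can with grey lid, 34 mm across, 51 mm high, origin at the centre of its underside: leave alone
Not all that is in view belongs to the job. Leave any green look-alike of the resident1 alone.

How it is judged:
By the outcome, as a careful person would: the job done as asked, in the order asked, and still so for the second after the job is handed in, with the robot touching nothing.
Of pack1, pack2, pack3, pack4 only 3 to 4 are there at a start; the rules pass over those that are not, and their reading is None.
At some moment in a run one of pack1, pack2, pack3, pack4 may be knocked a few centimetres aside while the robot is not near it.
It also fails if it takes over 210 s, if anything falls off the work surface, if the arm or the gripper's body presses on something with over 40 N, if the wrist force passes 120 N, or if a joint passes its speed limit or range.

## Working session

There is one attempt and no reset: what is moved stays moved. The work goes in short steps, Python scripts to look and compute and a tool call to move; the robot and the scene stay as the last step left them, time stands still between calls to the robot, and variables do not carry over. Pictures are saved under pics/ and viewed, at most 14 in all, crops included, and the job is handed in when it is done.

Besides the shell and the picture viewer there is one more tool, called after "Request:" by a JSON object that holds its "name" and its "arguments", one argument or row to a line. move_arm: Moves the arm, as the interface text tells. Its arguments: {"type":"object","properties":{"translation":{"type":"array","items":{"type":"array","items":{"type":"number"}}},"dr":{"type":"array","items":{"type":"array","items":{"type":"number"}}},"fingers":{"type":"array","items":{"type":"number"}},"grip_force":{"type":"number"}},"required":["translation","dr","fingers"]}

```bash
mkdir -p pics; ls
python3 - <<'E'
from workcell import sensors, grab_frame, camera_info, manip
import cv2,numpy as np
print(sensors.observe()); print(manip.grasp_offset)
for n in ("side","top"):
    p,d=grab_frame(n); cv2.imwrite(f"pics/{n}0.png",p[:,:,::-1]); np.save(f"{n}0.npy",d)
    print(n,camera_info(n))
E
```

```text
pics
{'time': 0.0, 'joint_positions': array([ 1.25140081e+00,  4.80798837e-01,  1.59683702e+00,  2.08129792e-05,
        1.06508257e+00, -4.66236283e-02]), 'qd': array([ 0.00208965, -0.00039711,  0.00196623,  0.00023707, -0.00129835,
       -0.00084571]), 'joint_torque': array([ 7.71026214e-03, -9.50641966e+01, -4.30212414e+01,  3.30242810e-04,
        1.17585572e-02,  8.42670693e-05]), 'ee_pos': array([174.97934854, 625.60880649, 230.70753139]), 'tool_rot': array([-3.14046895e+00, -7.06453283e-05,  2.86881063e+00]), 'contact_force': array([ 0.4251108 ,  0.83317061, -0.6773935 ]), 'moment': array([-0.08416682,  0.0416237 ,  0.07685674]), 'grip_force': 0.0, 'finger_gap': 0.9996888567279463}
18.700000000000003
side {'intrinsics': array([[466.96549116,   0.        , 315.6821326 ],
       [  0.        , 466.96549116, 193.85788593],
       [  0.        ,   0.        ,   1.        ]]), 'dist_coeffs': array([0.02228773, 0.        , 0.        , 0.        , 0.        ]), 'position': array([880.49818163, 585.06233781, 959.01393271]), 'rotation': array([-2.64894016, -0.00412123,  2.60048724])}
top {'intrinsics': array([[403.81693689,   0.        , 320.41936931],
       [  0.        , 403.81693689, 204.32774782],
       [  0.        ,   0.        ,   1.        ]]), 'dist_coeffs': array([-0.01374997,  0.        ,  0.        ,  0.        ,  0.        ]), 'position': array([459.47820232, 197.34016792, 915.79120388]), 'rotation': array([-2.91885006e+00, -1.43973749e-03, -1.62416941e+00])}
```

View pics/top0.png

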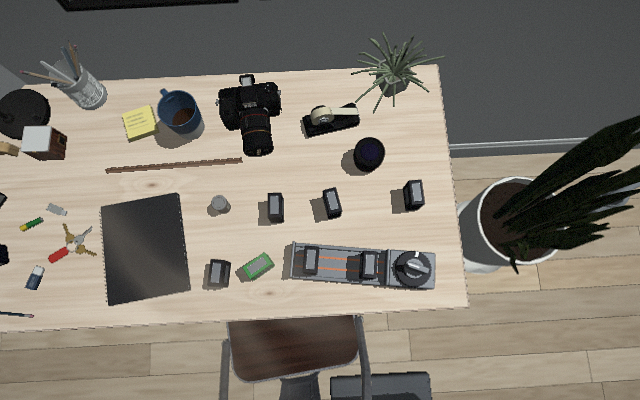

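View pics/side0.png

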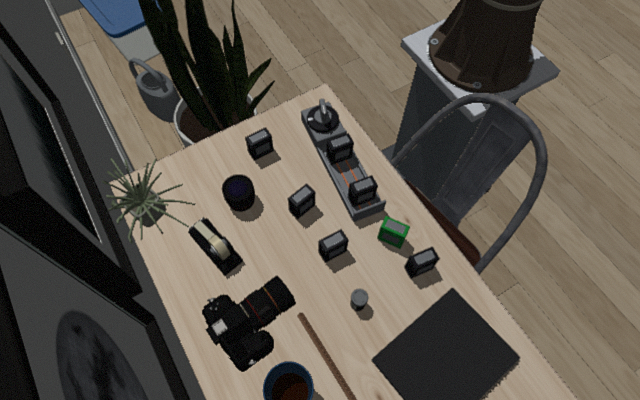

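The top view shows four loose packs, at (276,207), (332,203), (414,195) and (220,273). The residents are at (311,260) and (369,264), with the dial at (414,268). The green look-alike is at (258,265), the lens at (369,154) and the film can at (219,205). Next I measure them from depth.

```bash
cat > h.py <<'E'
from workcell import sensors, grab_frame, camera_info
import cv2,numpy as np
from scipy.spatial.transform import Rotation as Ro
def cloud(n,save=None):
    p,d=grab_frame(n); c=camera_info(n); K=c["intrinsics"]
    if save: cv2.imwrite(save,p[:,:,::-1])
    v,u=np.mgrid[:400,:640]
    q=cv2.undistortPoints(np.stack([u,v],-1).reshape(-1,1,2).astype(float),K,c["dist_coeffs"]).reshape(-1,2)
    P=np.c_[q,np.ones(len(q))]*d.reshape(-1,1)
    W=Ro.from_euler('xyz',c["rotation"]).apply(P)+c["position"]
    W[d.reshape(-1)==0]=np.nan
    return p,W.reshape(400,640,3)
def proj(n,X):
    c=camera_info(n);R=Ro.from_euler('xyz',c["rotation"])
    P=R.inv().apply(np.atleast_2d(X)-c["position"])
    return cv2.projectPoints(P,np.zeros(3),np.zeros(3),c["intrinsics"],c["dist_coeffs"])[0].reshape(-1,2)
def blobs(n,zl,zh,xl=200,xh=800,amin=60,save=None):
    p,W=cloud(n,save)
    m=((W[...,2]>zl)&(W[...,2]<zh)&(W[...,0]>xl)&(W[...,0]<xh)).astype(np.uint8)
    k,l,s,_=cv2.connectedComponentsWithStats(m,connectivity=4)
    for i in range(1,k):
        if s[i,4]<amin: continue
        Q=W[l==i]; r=cv2.minAreaRect(Q[:,:2].astype(np.float32)); col=p[l==i].mean(0)
        if max(r[1])>110: continue
        w,h=r[1]; a=r[2]+(0 if w>h else 90)
        print(n,s[i,4],"c",np.round(r[0],1),"sz",np.round([max(w,h),min(w,h)],1),"long ax deg",round((a+90)%180-90,1),"z",np.round(np.nanmedian(Q[:,2]),1),col.astype(int))
E
python3 - <<'E'
from h import *
for n in("top","side"):
    blobs(n,61,71); print(); blobs(n,73,83);print(); blobs(n,90,99,amin=15);print()
    blobs(n,46,54)
E
```

```text
top 354 c [668.8 -23.8] sz [56.8 30.3] long ax deg 1.1 z 65.9 [91 94 98]
top 357 c [659.2 160.3] sz [56.6 30. ] long ax deg 10.9 z 66.1 [79 81 85]
top 354 c [655.3 285. ] sz [55.8 28.6] long ax deg -2.2 z 65.8 [75 77 80]
top 383 c [528.5 325.8] sz [55.5 29.6] long ax deg -57.7 z 65.8 [108 139 110]
top 400 c [517.7 411.8] sz [56.3 30.4] long ax deg -7.5 z 65.9 [87 87 87]

top 81 c [792.9 320. ] sz [33.3 13.5] long ax deg -88.9 z 76.5 [19 20 20]
top 390 c [534.3 212.7] sz [56.1 30. ] long ax deg -7.3 z 77.9 [86 87 90]
top 404 c [517.2  92.2] sz [56.1 30.2] long ax deg -8.0 z 78.1 [89 92 96]

top 46 c [ 755.  -415.8] sz [26.8  5.3] long ax deg 35.0 z 94.4 [15 19 12]
top 17 c [ 717.6 -411.8] sz [16.1  8.3] long ax deg -33.7 z 95.0 [12 18  8]
top 16 c [ 720.7 -379.9] sz [14.8  2.3] long ax deg 57.1 z 94.0 [5 8 7]
top 27 c [ 643.4 -385.1] sz [16.9  5.6] long ax deg -8.5 z 95.2 [10 13  6]
top 15 c [ 627.8 -430.5] sz [9.7 5.4] long ax deg 36.8 z 95.1 [11 14  9]
top 127 c [505.1  -3.9] sz [44.6 11.7] long ax deg 66.7 z 93.9 [144 149 153]

top 193 c [671.7 408.8] sz [33.6 32.3] long ax deg 42.
[... 527 characters left out ...]
.9 z 79.5 [56 57 59]
side 334 c [534. 214.] sz [57.1 30.8] long ax deg -7.9 z 79.4 [61 61 63]
side 126 c [793.6 322.2] sz [38.7 14.7] long ax deg -85.3 z 77.8 [25 24 23]

side 20 c [ 702.  -408.7] sz [18.3  5. ] long ax deg -21.7 z 95.2 [24 25 16]
side 48 c [ 745.9 -416. ] sz [42.3 13.5] long ax deg 12.0 z 94.3 [15 18 12]
side 20 c [ 649.8 -351.2] sz [24.7  6.2] long ax deg -38.0 z 94.9 [4 6 3]
side 84 c [504.4  -2.7] sz [46.6 11.9] long ax deg 67.0 z 95.0 [102 102 104]

side 102 c [516.5  24.7] sz [57.1 23.4] long ax deg -34.8 z 52.0 [20 20 22]
side 60 c [543.8 254. ] sz [64.6  6.7] long ax deg -7.9 z 47.6 [84 85 88]
side 220 c [671.  410.6] sz [36.2 31.6] long ax deg 67.6 z 51.9 [87 88 89]
```

Run:
```python
from h import *
for n in("top","side"):
    p,W=cloud(n,f"pics/{n}1.png"); a=np.radians(-8.0)
    ex=np.array([np.cos(a),np.sin(a)]);ey=np.array([-np.sin(a),np.cos(a)]);B=np.array([526.7,150.7])
    D=W[...,:2]-B;X=D@ex;Y=D@ey;Z=W[...,2]
    o={"top":0,"side":1.4}[n]
    for nm,m in (("lip",(abs(Z-o-21)<2)&(abs(Y)<95)&(abs(X)<45)),("wall",(abs(Z-o-46)<2.5)&(abs(X)<35)&(abs(Y)<115)&(abs(Y)>90)),("block",(abs(Z-o-40)<2)&(abs(X)<48)&(Y<-98)&(Y>-215))):
        x,y=X[m],Y[m]
        if not m.sum(): print(n,nm,0);continue
        if nm=="lip": print(n,nm,m.sum(),"rear",np.percentile(x[x>0],[2,50,98]).round(1),"front",np.percentile(x[x<0],[2,50,98]).round(1), "slopes",[np.degrees(np.arctan(np.polyfit(y[k],x[k],1)[0])).round(2) for k in((x>0),(x<0))])
        else: print(n,nm,m.sum(),"x",np.percentile(x,[2,98]).round(1),"y>0",np.percentile(y[y>0],[2,98]).round(1) if (y>0).any() else 0,"y<0",np.percentile(y[y<0],[2,98]).round(1) if (y<0).any() else 0)
    Dd=W[...,:2]-[505,-3.6];r=np.hypot(*np.moveaxis(Dd,-1,0));g=p.mean(-1)
    m=(r>26)&(r<37)&(Z-o>50)&(Z-o<60)&(g>np.percentile(g[(r<37)&(r>26)],92))
    v=Dd[m];th=np.degrees(np.arctan2(v[:,1],v[:,0]));print("ringbright",m.sum(),np.round(np.sort(th)[::3]),np.degrees(np.arctan2(*v.mean(0)[::-1])))
t=cv2.imread("pics/top1.png")[240:300,380:450];s=cv2.imread("pics/side1.png")[90:150,290:360]
cv2.imwrite("pics/dial.png",np.hstack([cv2.resize(i,None,fx=5.6,fy=6,interpolation=2) for i in(t,s)]))
```

```text
top lip 454 rear [30.6 35.  38.1] front [-39.4 -35.4 -31.5] slopes [np.float64(-0.24), np.float64(-0.4)]
top wall 163 x [-33.5  32.9] y>0 [100.4 106.1] y<0 [-105.2  -99.5]
top block 489 x [-37.5  37.4] y>0 0 y<0 [-203.3 -106.5]
ringbright 35 [-143. -122.  -91.  -74.  -64.  -24.  -21.  -18.  -17.  -15.  -12.   -9.] -48.23613378872864
side lip 323 rear [ 6.6 33.1 37.6] front [-40.1 -35.2  -5. ] slopes [np.float64(-0.04), np.float64(-0.83)]
side wall 141 x [-33.7  34.1] y>0 [101.2 107.5] y<0 [-113.6  -97.6]
side block 242 x [-38.1  37.8] y>0 0 y<0 [-201.8  -99. ]
ringbright 24 [-178.  -85.  -42.  -21.  -19.  -14.  -12.   -8.] -35.22087018549492
```

View pics/dial.png

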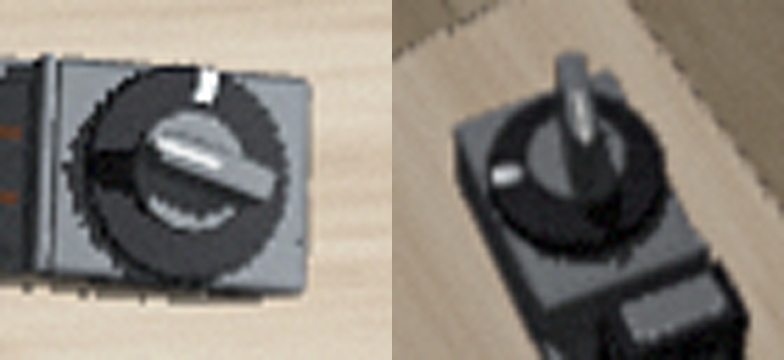

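The dial crop shows the white ring bar at (205,85), towards the rear. The white line is on the knob's left end at (190,150), so the pointed end is at about 67° in world and the bar at about -15°. The bay centre is about (526.4,151.2) with yaw -7.8°. I start with resident1.

Request:
{"name": "move_arm", "arguments": {
  "translation": [
    [0.359,-0.413,-0.08],
    [0.359,-0.413,-0.08],
    [0.359,-0.413,-0.08],
    [0.359,-0.413,-0.08],
    [0.359,-0.413,-0.08],
    [0.359,-0.413,-0.08],
    [0.359,-0.413,-0.08],
    [0.359,-0.413,-0.08],
    [0.359,-0.413,-0.08],
    [0.359,-0.413,-0.08],
    [0.359,-0.413,-0.08],
    [0.359,-0.413,-0.08]
  ],
  "dr": [
    [0,0,-82.2],
    [0,0,-82.2],
    [0,0,-82.2],
    [0,0,-82.2],
    [0,0,-82.2],
    [0,0,-82.2],
    [0,0,-82.2],
    [0,0,-82.2],
    [0,0,-82.2],
    [0,0,-82.2],
    [0,0,-82.2],
    [0,0,-82.2]
  ],
  "fingers": [100,100,100,100,100,100,100,100,100,100,100,100],
  "grip_force": 30
}}

```text
time: 1.6
ee_pos: [500.8, 250.8, 158.9]
tool_rot: [3.141, -0.0, 1.427]
contact_force: [0.9, 0.5, 0.4]
finger_gap: 0.997
grip_force: 0.0
```

Request:
{"name": "move_arm", "arguments": {
  "translation": [
    [0.033,-0.038,-0.008],
    [0.033,-0.038,-0.008],
    [0.033,-0.038,-0.008],
    [0.033,-0.038,-0.008]
  ],
  "dr": [
    [0,0,0.4],
    [0,0,0.4],
    [0,0,0.4],
    [0,0,0.4]
  ],
  "fingers": [100,100,100,100]
}}

```text
time: 1.93
ee_pos: [532.6, 214.2, 150.8]
tool_rot: [-3.141, 0.0, 1.44]
contact_force: [-0.2, 0.3, 0.9]
finger_gap: 0.999
grip_force: 0.0
```

Run:
```python
from h import *
s=sensors.observe();print(s["ee_pos"],np.degrees(s["tool_rot"]),s["qd"])
blobs("top",61,71);blobs("top",73,83)
```

```text
[532.6461316  214.2228164  150.81601263] [-1.79970547e+02  2.06196747e-03  8.24791297e+01] [ 0.03622931 -0.01181253  0.00951     0.00136032  0.00240525  0.00583244]
top 354 c [668.5 -24. ] sz [56.9 31. ] long ax deg 2.0 z 65.8 [115 119 123]
top 200 c [517.8 421.4] sz [57.4 21.1] long ax deg 6.1 z 65.8 [67 64 63]
top 95 c [793.3 319.9] sz [37.8 13.3] long ax deg -89.7 z 76.7 [26 27 28]
top 218 c [514.7  92.9] sz [50.8 29.3] long ax deg -4.2 z 78.0 [108 111 116]
```

Request:
{"name": "move_arm", "arguments": {
  "translation": [
    [0.0,0.0,-0.04],
    [0.0,0.0,-0.08],
    [0.0,0.0,-0.1],
    [0.0,0.0,-0.115],
    [0.0,0.0,-0.115],
    [0.0,0.0,-0.115],
    [0.0,0.0,-0.115],
    [0.0,0.0,-0.115]
  ],
  "dr": [
    [0,0,0],
    [0,0,0],
    [0,0,0],
    [0,0,0],
    [0,0,0],
    [0,0,0],
    [0,0,0],
    [0,0,0]
  ],
  "fingers": [100,100,100,100,100,60,60,60]
}}

```text
time: 2.7
ee_pos: [533.4, 215.4, 37.5]
tool_rot: [3.14, -0.001, 1.442]
contact_force: [0.1, 0.9, 0.5]
finger_gap: 0.652
grip_force: 31.6
```

Request:
{"name": "move_arm", "arguments": {
  "translation": [
    [0.0005,0.004,0],
    [0.001,0.008,0],
    [0.0015,0.012,0],
    [0.002,0.016,0],
    [0.0025,0.019,0],
    [0.0028,0.0206,0],
    [0.0028,0.0206,0],
    [0.0028,0.0206,0]
  ],
  "dr": [
    [0,0,0],
    [0,0,0],
    [0,0,0],
    [0,0,0],
    [0,0,0],
    [0,0,0],
    [0,0,0],
    [0,0,0]
  ],
  "fingers": [60,60,60,60,60,60,60,60]
}}

```text
time: 3.37
ee_pos: [536.3, 235.8, 37.5]
tool_rot: [3.14, -0.001, 1.441]
contact_force: [-0.4, 0.8, 6.1]
finger_gap: 0.649
grip_force: 32.6
```

Request:
{"name": "move_arm", "arguments": {
  "translation": [
    [0,0,0],
    [0,0,0],
    [0,0,0.03],
    [0,0,0.07],
    [0,0,0.113],
    [-0.006,-0.04,0.113],
    [-0.011,-0.08,0.113],
    [-0.017,-0.12,0.113],
    [-0.0191,-0.1432,0.113],
    [-0.0191,-0.1432,0.113],
    [-0.0191,-0.1432,0.113]
  ],
  "dr": [
    [0,0,0],
    [0,0,0],
    [0,0,0],
    [0,0,0],
    [0,0,0],
    [0,0,0],
    [0,0,0],
    [0,0,0],
    [0,0,0],
    [0,0,0],
    [0,0,0]
  ],
  "fingers": [100,100,100,100,100,100,100,100,100,100,100]
}}

```text
time: 4.28
ee_pos: [516.5, 90.8, 149.5]
tool_rot: [3.141, -0.0, 1.439]
contact_force: [-0.2, 0.2, -0.0]
finger_gap: 1.0
grip_force: 0.0
```

Run:
```python
from h import *
print(sensors.observe()["ee_pos"])
for n in ("top","side"): blobs(n,61,71);blobs(n,73,83)
```

```text
[516.49541109  90.83472276 149.51208763]
top 82 c [792.1 321.9] sz [60.5 15.1] long ax deg 89.7 z 66.8 [19 19 20]
top 353 c [659.5 160.2] sz [56.7 30.2] long ax deg 10.6 z 65.9 [ 99 102 106]
top 349 c [655.1 284.9] sz [55.3 28.5] long ax deg -1.6 z 66.0 [ 95  97 100]
top 389 c [528.3 325.5] sz [55.5 30.2] long ax deg -57.0 z 66.0 [105 124 100]
top 399 c [517.7 411.5] sz [55.8 30.9] long ax deg -8.9 z 66.0 [104 103 104]
top 87 c [793.  321.2] sz [35.4 13.9] long ax deg -90.0 z 76.7 [27 27 28]
top 393 c [535.3 233.2] sz [55.8 30. ] long ax deg -6.9 z 77.9 [77 75 75]
side 285 c [667.6 -22.5] sz [56.6 32.9] long ax deg 0.5 z 67.2 [74 74 75]
side 62 c [519.3 106.4] sz [56.7 12. ] long ax deg -18.4 z 66.1 [13 13 13]
side 331 c [659.1 161.3] sz [57.  30.9] long ax deg 12.0 z 67.5 [75 76 77]
side 368 c [528.5 326.8] sz [56.  31.6] long ax deg -57.4 z 67.5 [39 71 47]
side 380 c [655.4 286.8] sz [56.6 30.4] long ax deg -1.4 z 67.3 [75 76 77]
side 400 c [518.1 412.1] sz [57.5 30.4] long ax deg -7.2 z 67.5 [58 59 61]
side 292 c [517.3  92.8] sz [56.3 32.8] long ax deg -6.9 z 79.4 [60 60 63]
side 342 c [534.8 234.4] sz [56.  30.9] long ax deg -7.8 z 79.6 [36 36 38]
side 126 c [793.3 320.4] sz [41.2 13.5] long ax deg -88.4 z 77.7 [26 24 23]
```

Request:
{"name": "move_arm", "arguments": {
  "translation": [
    [0,0.001,-0.04],
    [0,0.001,-0.08],
    [0,0.001,-0.1],
    [0,0.001,-0.112],
    [0,0.001,-0.112],
    [0,0.001,-0.112],
    [0,0.001,-0.112],
    [0,0.001,-0.112]
  ],
  "dr": [
    [0,0,0],
    [0,0,0],
    [0,0,0],
    [0,0,0],
    [0,0,0],
    [0,0,0],
    [0,0,0],
    [0,0,0]
  ],
  "fingers": [100,100,100,100,100,60,60,60]
}}

```text
time: 5.15
ee_pos: [517.2, 93.4, 38.1]
tool_rot: [3.14, -0.0, 1.442]
contact_force: [0.3, 0.4, -2.4]
finger_gap: 0.654
grip_force: 32.2
```

Request:
{"name": "move_arm", "arguments": {
  "translation": [
    [-0.0005,-0.004,0],
    [-0.001,-0.008,0],
    [-0.0015,-0.012,0],
    [-0.002,-0.016,0],
    [-0.0025,-0.02,0],
    [-0.0031,-0.0237,0],
    [-0.0031,-0.0237,0],
    [-0.0031,-0.0237,0]
  ],
  "dr": [
    [0,0,0],
    [0,0,0],
    [0,0,0],
    [0,0,0],
    [0,0,0],
    [0,0,0],
    [0,0,0],
    [0,0,0]
  ],
  "fingers": [60,60,60,60,60,60,60,60]
}}

```text
time: 5.82
ee_pos: [514.3, 68.7, 38.1]
tool_rot: [3.139, -0.0, 1.441]
contact_force: [0.8, -3.4, 8.3]
finger_gap: 0.653
grip_force: 33.1
```

Request:
{"name": "move_arm", "arguments": {
  "translation": [
    [0,0,0],
    [0,0,0],
    [0,0,0.03],
    [0,0,0.07],
    [0,0,0.113],
    [0.03,-0.02,0.113],
    [0.06,-0.04,0.113],
    [0.09,-0.06,0.113],
    [0.13,-0.08,0.113],
    [0.1541,-0.0928,0.113],
    [0.1541,-0.0928,0.113],
    [0.1541,-0.0928,0.113]
  ],
  "dr": [
    [0,0,0],
    [0,0,0],
    [0,0,0],
    [0,0,0],
    [0,0,0],
    [0,0,3],
    [0,0,5],
    [0,0,8.7],
    [0,0,8.7],
    [0,0,8.7],
    [0,0,8.7],
    [0,0,8.7]
  ],
  "fingers": [100,100,100,100,100,100,100,100,100,100,100,100]
}}

```text
time: 6.82
ee_pos: [668.1, -24.7, 149.6]
tool_rot: [-3.142, 0.0, 1.592]
contact_force: [-0.5, -0.1, -1.6]
finger_gap: 1.002
grip_force: 0.0
```

Run:
```python
from h import *
s=sensors.observe();print(s["ee_pos"],np.degrees(s["tool_rot"]))
for n in ("top","side"): blobs(n,61,71);blobs(n,73,83)
```

```text
[668.14595916 -24.658335   149.55954244] [-1.79999816e+02  7.99950339e-04  9.11891911e+01]
top 81 c [792.1 320.5] sz [58.3 13.9] long ax deg -88.9 z 66.8 [21 20 21]
top 350 c [668.3 -24.1] sz [55.6 30.9] long ax deg 1.7 z 65.9 [112 115 119]
top 353 c [659.2 160.3] sz [56.6 30.1] long ax deg 11.1 z 66.0 [43 44 45]
top 348 c [655.3 284.9] sz [54.8 28.5] long ax deg -0.9 z 65.8 [72 74 76]
top 385 c [528.8 325.6] sz [55.8 30.3] long ax deg -57.8 z 65.9 [ 94 112  90]
top 398 c [517.9 411.4] sz [55.7 30.6] long ax deg -6.5 z 65.9 [104 103 104]
top 89 c [792.8 321.1] sz [35.7 14.1] long ax deg -89.8 z 76.5 [25 26 27]
top 393 c [535.4 233.2] sz [56.  30.1] long ax deg -7.6 z 78.0 [101 103 106]
top 401 c [513.5  67.6] sz [56.1 30.3] long ax deg -7.8 z 77.9 [112 115 120]
side 283 c [667.  -22.1] sz [57.3 31.7] long ax deg 3.9 z 67.1 [74 74 75]
side 62 c [516.7  80.8] sz [57.2 17.7] long ax deg -21.9 z 65.8 [13 12 13]
side 331 c [659.5 162.1] sz [55.7 30.6] long ax deg 11.0 z 67.4 [26 27 27]
side 362 c [528.2 326.5] sz [55.9 30.3] long ax deg -58.1 z 67.7 [35 63 42]
side 384 c [655.5 286.5] sz [56.1 31.9] long ax deg -0.7 z 67.4 [51 52 53]
side 402 c [518.5 412.3] sz [57.  30.4] long ax deg -7.9 z 67.7 [63 63 65]
side 288 c [513.2  69.1] sz [57.1 32.3] long ax deg -6.5 z 79.5 [61 61 64]
side 350 c [535.4 234.5] sz [56.6 31.4] long ax deg -8.4 z 79.6 [59 60 63]
side 130 c [792.7 322.2] sz [42.1 13.8] long ax deg -89.5 z 77.6 [26 25 23]
```

Request:
{"name": "move_arm", "arguments": {
  "translation": [
    [0,0.001,-0.04],
    [0,0.001,-0.08],
    [0,0.001,-0.11],
    [0,0.001,-0.124],
    [0,0.001,-0.124],
    [0,0.001,-0.124],
    [0,0.001,-0.124],
    [0,0.001,-0.124],
    [0,0.001,-0.124]
  ],
  "dr": [
    [0,0,0],
    [0,0,0],
    [0,0,0],
    [0,0,0],
    [0,0,0],
    [0,0,0],
    [0,0,0],
    [0,0,0],
    [0,0,0]
  ],
  "fingers": [100,100,100,100,100,60,60,60,60],
  "grip_force": 40
}}

```text
time: 7.77
ee_pos: [668.8, -22.6, 28.3]
tool_rot: [3.138, 0.0, 1.593]
contact_force: [-0.3, 0.7, 9.3]
finger_gap: 0.653
grip_force: 42.5
```

Request:
{"name": "move_arm", "arguments": {
  "translation": [
    [0,0,0.04],
    [0,0,0.08],
    [0,0,0.11],
    [-0.03,0.025,0.11],
    [-0.06,0.05,0.11],
    [-0.09,0.075,0.11],
    [-0.12,0.1,0.11],
    [-0.14,0.116,0.11],
    [-0.1498,0.1244,0.11],
    [-0.1498,0.1244,0.11],
    [-0.1498,0.1244,0.11],
    [-0.1498,0.1244,0.11]
  ],
  "dr": [
    [0,0,0],
    [0,0,0],
    [0,0,0],
    [0,0,-3],
    [0,0,-6],
    [0,0,-9.1],
    [0,0,-9.1],
    [0,0,-9.1],
    [0,0,-9.1],
    [0,0,-9.1],
    [0,0,-9.1],
    [0,0,-9.1]
  ],
  "fingers": [60,60,60,60,60,60,60,60,60,60,60,60]
}}

```text
time: 8.77
ee_pos: [519.1, 101.6, 136.7]
tool_rot: [3.14, -0.0, 1.434]
contact_force: [0.7, -0.6, -1.8]
finger_gap: 0.65
grip_force: 44.6
```

Run:
```python
from h import *
s=sensors.observe();print(s["ee_pos"],np.degrees(s["tool_rot"]),s["contact_force"])
for n in ("top","side"): p,W=cloud(n,f"pics/{n}2.png")
```

```text
[519.09431914 101.55564014 136.70426331] [ 1.79881151e+02 -2.46513106e-02  8.21647957e+01] [ 0.71006505 -0.58692984 -1.81189139]
```

View pics/side2.png

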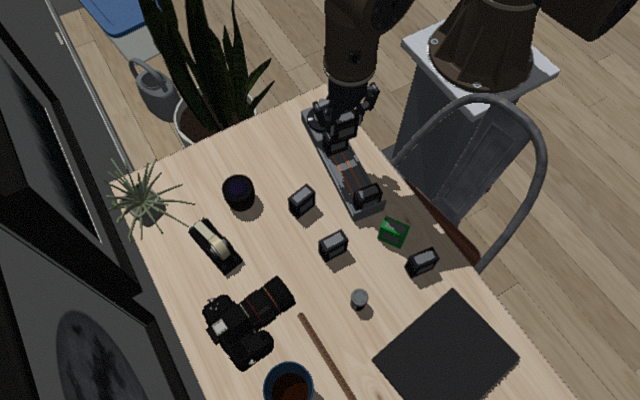

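The side view shows pack A held, at about (345,130), over the bay. The other packs are unmoved. I lower it.

Request:
{"name": "move_arm", "arguments": {
  "translation": [
    [0,0,-0.035],
    [0,0,-0.06],
    [0,0,-0.075],
    [0,0,-0.084],
    [0,0,-0.09],
    [0,0,-0.093],
    [0,0,-0.095],
    [0,0,-0.096],
    [0,0,-0.096]
  ],
  "dr": [
    [0,0,0],
    [0,0,0],
    [0,0,0],
    [0,0,0],
    [0,0,0],
    [0,0,0],
    [0,0,0],
    [0,0,0],
    [0,0,0]
  ],
  "fingers": [60,60,60,60,60,60,60,60,60]
}}

```text
time: 9.62
ee_pos: [518.1, 101.9, 40.5]
tool_rot: [3.141, -0.0, 1.434]
contact_force: [0.0, -0.1, -1.2]
finger_gap: 0.647
grip_force: 44.6
```

Request:
{"name": "move_arm", "arguments": {
  "translation": [
    [0,0,-0.001],
    [0,0,-0.001],
    [0,0,-0.001],
    [0,0,0.03],
    [0,0,0.07],
    [0,0,0.109],
    [0.035,0.015,0.109],
    [0.07,0.03,0.109],
    [0.105,0.045,0.109],
    [0.1412,0.0589,0.109],
    [0.1412,0.0589,0.109],
    [0.1412,0.0589,0.109]
  ],
  "dr": [
    [0,0,0],
    [0,0,0],
    [0,0,0],
    [0,0,0],
    [0,0,0],
    [0,0,0],
    [0,0,7],
    [0,0,14],
    [0,0,18.8],
    [0,0,18.8],
    [0,0,18.8],
    [0,0,18.8]
  ],
  "fingers": [60,85,85,100,100,100,100,100,100,100,100,100]
}}

```text
time: 10.62
ee_pos: [660.1, 161.5, 148.8]
tool_rot: [3.141, -0.0, 1.763]
contact_force: [-0.7, 0.2, 0.4]
finger_gap: 1.001
grip_force: 0.0
```

Run:
```python
from h import *
s=sensors.observe();print(s["ee_pos"],np.degrees(s["tool_rot"]))
for n in ("top","side"): blobs(n,61,71,xh=700);blobs(n,73,83,xh=700)
```

```text
[660.07854692 161.47440379 148.75596378] [ 1.79954042e+02 -4.97542161e-04  1.00996515e+02]
top 346 c [655.2 284.9] sz [55.4 28.6] long ax deg -1.5 z 65.8 [50 50 51]
top 388 c [528.7 325.8] sz [55.2 30.1] long ax deg -57.6 z 65.9 [87 98 80]
top 401 c [517.7 411.4] sz [55.9 31.1] long ax deg -7.2 z 65.8 [79 78 78]
top 394 c [535.3 233.2] sz [56.  29.8] long ax deg -6.8 z 78.0 [109 110 113]
side 329 c [658.8 161. ] sz [56.1 31. ] long ax deg 11.1 z 67.3 [84 84 86]
side 361 c [528.1 326.4] sz [55.9 31.3] long ax deg -57.8 z 67.6 [36 56 39]
side 381 c [655.6 286.4] sz [56.3 31.3] long ax deg -1.7 z 67.4 [34 33 33]
side 393 c [518.7 412.2] sz [56.  29.8] long ax deg -5.8 z 67.6 [42 43 44]
side 464 c [514.3  84.9] sz [64.9 58.1] long ax deg 82.5 z 79.5 [68 69 71]
side 339 c [534.7 234.3] sz [56.5 31. ] long ax deg -5.9 z 79.5 [71 72 74]
```

Request:
{"name": "move_arm", "arguments": {
  "translation": [
    [-0.001,-0.001,-0.04],
    [-0.001,-0.001,-0.08],
    [-0.001,-0.001,-0.11],
    [-0.001,-0.001,-0.123],
    [-0.001,-0.001,-0.123],
    [-0.001,-0.001,-0.123],
    [-0.001,-0.001,-0.123],
    [-0.001,-0.001,-0.123],
    [-0.001,-0.001,-0.123]
  ],
  "dr": [
    [0,0,0],
    [0,0,0],
    [0,0,0],
    [0,0,0],
    [0,0,0],
    [0,0,0],
    [0,0,0],
    [0,0,0],
    [0,0,0]
  ],
  "fingers": [100,100,100,100,100,60,60,60,60]
}}

```text
time: 11.57
ee_pos: [659.2, 160.0, 28.5]
tool_rot: [3.138, -0.0, 1.762]
contact_force: [-0.6, 0.7, 9.4]
finger_gap: 0.651
grip_force: 43.0
```

Request:
{"name": "move_arm", "arguments": {
  "translation": [
    [0,0,0.04],
    [0,0,0.08],
    [0,0,0.11],
    [-0.035,-0.007,0.11],
    [-0.07,-0.014,0.11],
    [-0.105,-0.02,0.11],
    [-0.125,-0.024,0.11],
    [-0.1356,-0.0262,0.11],
    [-0.1356,-0.0262,0.11],
    [-0.1356,-0.0262,0.11],
    [-0.1356,-0.0262,0.11]
  ],
  "dr": [
    [0,0,0],
    [0,0,0],
    [0,0,0],
    [0,0,-6],
    [0,0,-12],
    [0,0,-18.8],
    [0,0,-18.8],
    [0,0,-18.8],
    [0,0,-18.8],
    [0,0,-18.8],
    [0,0,-18.8]
  ],
  "fingers": [60,60,60,60,60,60,60,60,60,60,60]
}}

```text
time: 12.48
ee_pos: [524.1, 133.9, 136.7]
tool_rot: [3.139, -0.001, 1.435]
contact_force: [-0.3, -0.6, -2.5]
finger_gap: 0.652
grip_force: 44.9
```

Request:
{"name": "move_arm", "arguments": {
  "translation": [
    [0,0,-0.035],
    [0,0,-0.06],
    [0,0,-0.075],
    [0,0,-0.084],
    [0,0,-0.09],
    [0,0,-0.093],
    [0,0,-0.095],
    [0,0,-0.096],
    [0,0,-0.096]
  ],
  "dr": [
    [0,0,0],
    [0,0,0],
    [0,0,0],
    [0,0,0],
    [0,0,0],
    [0,0,0],
    [0,0,0],
    [0,0,0],
    [0,0,0]
  ],
  "fingers": [60,60,60,60,60,60,60,60,60]
}}

```text
time: 13.23
ee_pos: [522.8, 133.7, 40.7]
tool_rot: [3.14, -0.0, 1.434]
contact_force: [-0.5, -0.4, -3.0]
finger_gap: 0.65
grip_force: 44.9
```

Request:
{"name": "move_arm", "arguments": {
  "translation": [
    [0,0,-0.001],
    [0,0,-0.001],
    [0,0,-0.001],
    [0,0,0.03],
    [0,0,0.07],
    [0,0,0.109],
    [0.026,0.03,0.109],
    [0.052,0.06,0.109],
    [0.079,0.09,0.109],
    [0.105,0.12,0.109],
    [0.1326,0.1519,0.109],
    [0.1326,0.1519,0.109]
  ],
  "dr": [
    [0,0,0],
    [0,0,0],
    [0,0,0],
    [0,0,0],
    [0,0,0],
    [0,0,0],
    [0,0,3],
    [0,0,6.4],
    [0,0,6.4],
    [0,0,6.4],
    [0,0,6.4],
    [0,0,6.4]
  ],
  "fingers": [60,85,85,100,100,100,100,100,100,100,100,100]
}}

```text
time: 14.23
ee_pos: [659.3, 291.0, 149.6]
tool_rot: [3.137, -0.003, 1.548]
contact_force: [-2.2, -1.4, -0.3]
finger_gap: 0.999
grip_force: 0.0
```

Run:
```python
from h import *
s=sensors.observe();print(s["ee_pos"],np.degrees(s["tool_rot"]))
for n in ("top","side"): blobs(n,61,71,xh=700);blobs(n,73,83,xh=700)
```

```text
[659.25503298 290.98505036 149.58826578] [ 1.79721828e+02 -1.69710569e-01  8.86801039e+01]
side 360 c [528.6 326.8] sz [55.6 31.6] long ax deg -57.1 z 67.7 [ 74 121  86]
side 381 c [655.7 286.7] sz [56.4 31.9] long ax deg -1.3 z 67.1 [83 83 85]
side 398 c [518.  412.3] sz [56.3 30.6] long ax deg -6.5 z 67.6 [38 37 37]
side 64 c [511.7 242.4] sz [36.6 16.5] long ax deg 48.6 z 79.3 [54 53 54]
```

Request:
{"name": "move_arm", "arguments": {
  "translation": [
    [0,0,0],
    [0,0,0],
    [0,0,0]
  ],
  "dr": [
    [0,0,0],
    [0,0,0],
    [0,0,0]
  ],
  "fingers": [100,100,100]
}}

```text
time: 14.68
ee_pos: [654.6, 284.8, 149.4]
tool_rot: [3.141, -0.0, 1.545]
contact_force: [-0.1, -0.5, 0.5]
finger_gap: 1.004
grip_force: 0.0
```

Request:
{"name": "move_arm", "arguments": {
  "translation": [
    [0,0.001,-0.04],
    [0,0.001,-0.08],
    [0,0.001,-0.11],
    [0,0.001,-0.123],
    [0,0.001,-0.123],
    [0,0.001,-0.123],
    [0,0.001,-0.123],
    [0,0.001,-0.123],
    [0,0.001,-0.123]
  ],
  "dr": [
    [0,0,0],
    [0,0,0],
    [0,0,0],
    [0,0,0],
    [0,0,0],
    [0,0,0],
    [0,0,0],
    [0,0,0],
    [0,0,0]
  ],
  "fingers": [100,100,100,100,100,60,60,60,60]
}}

```text
time: 15.43
ee_pos: [656.3, 287.0, 28.6]
tool_rot: [3.138, -0.001, 1.546]
contact_force: [0.4, -0.7, 9.3]
finger_gap: 0.652
grip_force: 42.6
```

Request:
{"name": "move_arm", "arguments": {
  "translation": [
    [0,0,0.04],
    [0,0,0.08],
    [0,0,0.11],
    [-0.025,-0.023,0.11],
    [-0.05,-0.046,0.11],
    [-0.075,-0.069,0.11],
    [-0.1,-0.092,0.11],
    [-0.117,-0.108,0.11],
    [-0.1282,-0.1183,0.11],
    [-0.1282,-0.1183,0.11],
    [-0.1282,-0.1183,0.11],
    [-0.1282,-0.1183,0.11]
  ],
  "dr": [
    [0,0,0],
    [0,0,0],
    [0,0,0],
    [0,0,-3],
    [0,0,-6.4],
    [0,0,-6.4],
    [0,0,-6.4],
    [0,0,-6.4],
    [0,0,-6.4],
    [0,0,-6.4],
    [0,0,-6.4],
    [0,0,-6.4]
  ],
  "fingers": [60,60,60,60,60,60,60,60,60,60,60,60]
}}

```text
time: 16.43
ee_pos: [527.8, 168.6, 137.0]
tool_rot: [3.139, -0.001, 1.434]
contact_force: [0.2, 0.6, -1.4]
finger_gap: 0.65
grip_force: 44.3
```

Request:
{"name": "move_arm", "arguments": {
  "translation": [
    [0,0,-0.035],
    [0,0,-0.06],
    [0,0,-0.075],
    [0,0,-0.084],
    [0,0,-0.09],
    [0,0,-0.093],
    [0,0,-0.095],
    [0,0,-0.096],
    [0,0,-0.096]
  ],
  "dr": [
    [0,0,0],
    [0,0,0],
    [0,0,0],
    [0,0,0],
    [0,0,0],
    [0,0,0],
    [0,0,0],
    [0,0,0],
    [0,0,0]
  ],
  "fingers": [60,60,60,60,60,60,60,60,60]
}}

```text
time: 17.18
ee_pos: [527.1, 168.3, 40.6]
tool_rot: [3.141, -0.0, 1.434]
contact_force: [-0.1, 0.3, -1.2]
finger_gap: 0.648
grip_force: 44.2
```

Request:
{"name": "move_arm", "arguments": {
  "translation": [
    [0,0,-0.001],
    [0,0,-0.001],
    [0,0,-0.001],
    [0,0,0.03],
    [0,0,0.07],
    [0,0,0.109],
    [-0.001,0.03,0.109],
    [-0.002,0.065,0.109],
    [-0.003,0.1,0.109],
    [-0.005,0.135,0.109],
    [-0.006,0.17,0.109],
    [-0.008,0.205,0.109]
  ],
  "dr": [
    [0,0,0],
    [0,0,0],
    [0,0,0],
    [0,0,0],
    [0,0,0],
    [0,0,0],
    [0,0,0],
    [0,0,0],
    [0,0,0.5],
    [0,0,0.5],
    [0,0,0.5],
    [0,0,0.5]
  ],
  "fingers": [60,85,85,100,100,100,100,100,100,100,100,100]
}}

```text
time: 18.18
ee_pos: [518.4, 374.9, 149.5]
tool_rot: [3.141, -0.0, 1.443]
contact_force: [2.0, -0.2, 0.3]
finger_gap: 0.998
grip_force: 0.0
```

Request:
{"name": "move_arm", "arguments": {
  "translation": [
    [-0.001,0.025,0],
    [-0.001,0.0385,0],
    [-0.001,0.0385,0],
    [-0.001,0.0385,0]
  ],
  "dr": [
    [0,0,0],
    [0,0,0],
    [0,0,0],
    [0,0,0]
  ],
  "fingers": [100,100,100,100]
}}

```text
time: 18.52
ee_pos: [517.4, 411.6, 148.9]
tool_rot: [-3.142, 0.0, 1.444]
contact_force: [-0.4, -1.3, -0.2]
finger_gap: 1.002
grip_force: 0.0
```

Run:
```python
from h import *
s=sensors.observe();print(s["ee_pos"],np.degrees(s["tool_rot"]))
for n in ("top","side"): blobs(n,61,71,xh=700);blobs(n,73,83,xh=700)
p,W=cloud("side","pics/side3.png");p,W=cloud("top","pics/top3.png")
```

```text
[517.36297687 411.60135049 148.87553946] [-1.79994950e+02  2.12257959e-02  8.27319031e+01]
top 386 c [528.6 325.7] sz [55.5 30. ] long ax deg -56.9 z 65.8 [112 145 114]
top 320 c [518.3 411.2] sz [55.  30.2] long ax deg -7.5 z 65.9 [85 86 88]
top 392 c [535.4 233.2] sz [56.2 29.7] long ax deg -7.3 z 78.1 [95 96 97]
top 395 c [526.6 167.3] sz [56.  29.9] long ax deg -7.9 z 78.0 [88 90 95]
top 396 c [522.3 134.1] sz [56.  30.2] long ax deg -8.3 z 78.0 [89 92 96]
top 401 c [517.4 100.5] sz [55.9 30.1] long ax deg -7.2 z 78.0 [ 92  95 100]
top 401 c [513.5  67.5] sz [55.8 30.7] long ax deg -7.4 z 77.9 [ 96 100 104]
side 316 c [530.5 324.2] sz [49.1 31. ] long ax deg -57.0 z 67.7 [ 69 106  79]
side 406 c [518.  412.1] sz [56.7 30.7] long ax deg -7.8 z 67.8 [64 64 65]
side 346 c [535.1 234.4] sz [56.6 31.5] long ax deg -7.1 z 79.5 [61 62 64]
```

View pics/side3.png

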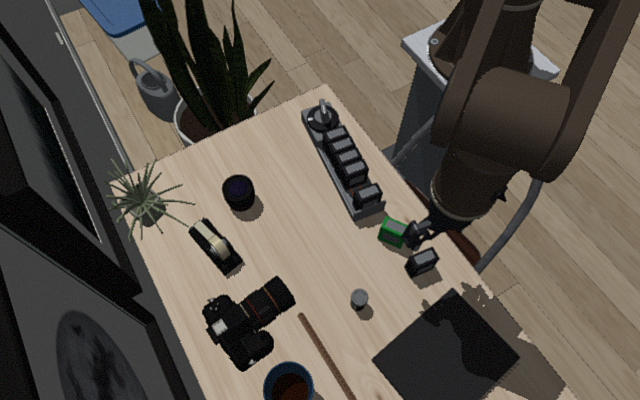

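The side view shows five packs standing in the bay from (336,140) to (366,193), with one slot left. Pack D is at (422,262) and the green one at (394,232) is untouched. I grip D.

Request:
{"name": "move_arm", "arguments": {
  "translation": [
    [0,0,-0.04],
    [0,0,-0.08],
    [0,0,-0.11],
    [0,0,-0.123],
    [0,0,-0.123],
    [0,0,-0.123],
    [0,0,-0.123],
    [0,0,-0.123],
    [0,0,-0.123]
  ],
  "dr": [
    [0,0,0],
    [0,0,0],
    [0,0,0],
    [0,0,0],
    [0,0,0],
    [0,0,0],
    [0,0,0],
    [0,0,0],
    [0,0,0]
  ],
  "fingers": [100,100,100,100,100,60,60,60,60]
}}

```text
time: 19.57
ee_pos: [518.8, 412.5, 28.3]
tool_rot: [3.139, -0.002, 1.443]
contact_force: [-0.2, -0.3, 8.4]
finger_gap: 0.654
grip_force: 43.6
```

Request:
{"name": "move_arm", "arguments": {
  "translation": [
    [0,0,0.04],
    [0,0,0.08],
    [0,0,0.11],
    [0.002,-0.03,0.11],
    [0.004,-0.065,0.11],
    [0.006,-0.1,0.11],
    [0.008,-0.135,0.11],
    [0.01,-0.165,0.11],
    [0.012,-0.19,0.11],
    [0.0128,-0.205,0.11],
    [0.0128,-0.2109,0.11],
    [0.0128,-0.2109,0.11]
  ],
  "dr": [
    [0,0,0],
    [0,0,0],
    [0,0,0],
    [0,0,-0.5],
    [0,0,-0.5],
    [0,0,-0.5],
    [0,0,-0.5],
    [0,0,-0.5],
    [0,0,-0.5],
    [0,0,-0.5],
    [0,0,-0.5],
    [0,0,-0.5]
  ],
  "fingers": [60,60,60,60,60,60,60,60,60,60,60,60]
}}

```text
time: 20.57
ee_pos: [530.8, 199.8, 137.1]
tool_rot: [3.14, -0.001, 1.433]
contact_force: [0.5, 0.0, -2.6]
finger_gap: 0.651
grip_force: 44.7
```

Request:
{"name": "move_arm", "arguments": {
  "translation": [
    [0,0,0],
    [0,0,0]
  ],
  "dr": [
    [0,0,0],
    [0,0,0]
  ],
  "fingers": [60,60]
}}

```text
time: 20.73
ee_pos: [530.6, 201.8, 136.4]
tool_rot: [3.141, -0.001, 1.435]
contact_force: [-0.0, 1.5, -1.5]
finger_gap: 0.649
grip_force: 44.7
```

Request:
{"name": "move_arm", "arguments": {
  "translation": [
    [0.0005,0,-0.035],
    [0.0005,0,-0.06],
    [0.0005,0,-0.075],
    [0.0005,0,-0.084],
    [0.0005,0,-0.09],
    [0.0005,0,-0.093],
    [0.0005,0,-0.095],
    [0.0005,0,-0.096],
    [0.0005,0,-0.096]
  ],
  "dr": [
    [0,0,0],
    [0,0,0],
    [0,0,0],
    [0,0,0],
    [0,0,0],
    [0,0,0],
    [0,0,0],
    [0,0,0],
    [0,0,0]
  ],
  "fingers": [60,60,60,60,60,60,60,60,60]
}}

```text
time: 21.48
ee_pos: [532.2, 201.5, 40.5]
tool_rot: [3.139, -0.001, 1.435]
contact_force: [5.9, 0.4, -4.5]
finger_gap: 0.648
grip_force: 56.7
```

Request:
{"name": "move_arm", "arguments": {
  "translation": [
    [0,0,-0.001],
    [0,0,-0.001],
    [0,0,-0.001],
    [0,0,0.02],
    [0,0,0.06],
    [0,0,0.1],
    [0,0.03,0.13],
    [0,0.06,0.14],
    [0,0.09,0.14],
    [0,0.12,0.14],
    [0,0.14,0.14],
    [0,0.14,0.14]
  ],
  "dr": [
    [0,0,0],
    [0,0,0],
    [0,0,0],
    [0,0,0],
    [0,0,0],
    [0,0,0],
    [0,0,0],
    [0,0,0],
    [0,0,0],
    [0,0,0],
    [0,0,0],
    [0,0,0]
  ],
  "fingers": [60,85,85,100,100,100,100,100,100,100,100,100]
}}

```text
time: 22.48
ee_pos: [530.3, 344.4, 180.1]
tool_rot: [3.141, -0.001, 1.437]
contact_force: [-1.3, 0.1, 0.5]
finger_gap: 1.002
grip_force: 0.0
```

Run:
```python
from h import *
s=sensors.observe();print(s["ee_pos"],np.degrees(s["tool_rot"]))
blobs("top",61,71,xh=700);blobs("top",73,83,xh=700);blobs("side",73,83,xh=700)
for n in("top","side"):
    blobs(n,91,99,xh=560,amin=15)
    p,W=cloud(n,f"pics/{n}4.png");P=p.astype(int)
    Z=W[...,2]-{"top":0,"side":1.4}[n]
    Dd=W[...,:2]-[505,-3.6];r=np.hypot(Dd[...,0],Dd[...,1])
    rb=(r>24)&(r<39)&(Z>50)&(Z<60)
    g=p.mean(-1);th=np.degrees(np.arctan2(Dd[...,1],Dd[...,0]))
    for t in range(-60,40,6):
        k=rb&(abs(th-t-3)<3);print(t+3,k.sum(),int(g[k].mean()) if k.any() else 0,end=" | ")
    k=rb&(abs(th+15)<25)&(g>0.65*g[rb&(abs(th+15)<25)].max());c=Dd[k].mean(0);print("\nbar",k.sum(),c,np.degrees(np.arctan2(c[1],c[0])))
    kb=(r<26)&(Z>90);gb=kb&(g>g[kb].max()*.85);c=Dd[gb].mean(0);print("white line",gb.sum(),c)
t=cv2.imread("pics/top4.png")[240:300,380:450];s=cv2.imread("pics/side4.png")[90:150,290:360]
cv2.imwrite("pics/dial2.png",np.hstack([cv2.resize(i,None,fx=5.6,fy=6,interpolation=2) for i in(t,s)]))
```

```text
[530.33611044 344.40833015 180.13665573] [ 1.79987755e+02 -6.65179886e-02  8.23109473e+01]
top 393 c [535.5 233.1] sz [56.  29.9] long ax deg -7.4 z 77.9 [ 99 100 102]
top 393 c [530.1 200.4] sz [56.  29.9] long ax deg -7.7 z 77.9 [ 95  97 101]
top 392 c [526.9 167.3] sz [56.1 29.9] long ax deg -7.6 z 77.9 [ 94  97 101]
top 395 c [522.2 133.8] sz [55.8 30.1] long ax deg -7.8 z 78.0 [ 96 100 104]
top 401 c [517.4 100.5] sz [55.9 30.3] long ax deg -7.3 z 78.0 [ 99 102 107]
top 400 c [513.5  67.5] sz [55.6 30.2] long ax deg -7.3 z 77.7 [104 107 112]
top 125 c [505.1  -4. ] sz [44.6 12. ] long ax deg 65.8 z 93.9 [163 168 173]
-57 8 79 | -51 8 86 | -45 10 80 | -39 7 83 | -33 9 78 | -27 9 83 | -21 8 232 | -15 8 228 | -9 9 116 | -3 11 70 | 3 10 70 | 9 8 75 | 15 8 71 | 21 10 70 | 27 9 70 | 33 10 70 | 39 9 69 | 
bar 17 [29.84868137 -9.39532938] -17.472193445881466
white line 19 [4.93197559 9.54133579]
side 80 c [504.4  -2.6] sz [46.6 12. ] long ax deg 66.7 z 95.4 [107 108 110]
-57 5 37 | -51 7 42 | -45 4 33 | -39 5 35 | -33 4 35 | -27 5 66 | -21 3 118 | -15 9 156 | -9 7 93 | -3 6 31 | 3 5 31 | 9 8 31 | 15 3 36 | 21 9 33 | 27 5 36 | 33 5 34 | 39 6 35 | 
bar 8 [29.09259822 -8.20501487] -15.750097760045094
white line 4 [ 3.55374372 11.83725634]
```

View pics/dial2.png

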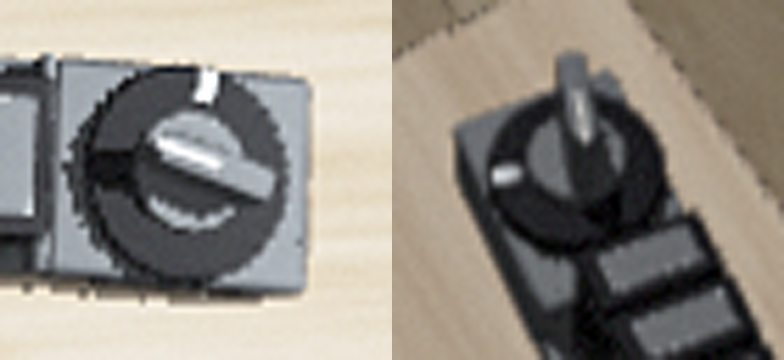

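The crop shows the ring bar at (205,85), at about -17.0° in world. The white line is on the knob's left end, so the knob points at about +66.3°. All six packs are upright and flat, 33 mm apart. I go to the knob with the fingers only part open.

Request:
{"name": "move_arm", "arguments": {
  "translation": [
    [-0.003,-0.035,0],
    [-0.006,-0.07,0],
    [-0.009,-0.105,0],
    [-0.012,-0.14,0],
    [-0.015,-0.175,0],
    [-0.018,-0.21,0],
    [-0.02,-0.245,0],
    [-0.022,-0.28,0],
    [-0.025,-0.31,0],
    [-0.026,-0.335,0],
    [-0.027,-0.345,0],
    [-0.027,-0.345,0]
  ],
  "dr": [
    [0,0,-3],
    [0,0,-6],
    [0,0,-9],
    [0,0,-12],
    [0,0,-15],
    [0,0,-16],
    [0,0,-16],
    [0,0,-16],
    [0,0,-16],
    [0,0,-16],
    [0,0,-16],
    [0,0,-16]
  ],
  "fingers": [30,30,30,30,30,30,30,30,30,30,30,30],
  "grip_force": 20
}}

```text
time: 23.83
ee_pos: [503.5, -6.6, 180.1]
tool_rot: [3.141, 0.0, 1.151]
contact_force: [0.7, 0.7, -0.3]
finger_gap: 0.303
grip_force: 0.0
```

Request:
{"name": "move_arm", "arguments": {
  "translation": [
    [0,0,-0.02],
    [0,0,-0.04],
    [0,0,-0.04],
    [0,0,-0.04]
  ],
  "dr": [
    [0,0,0],
    [0,0,0],
    [0,0,0],
    [0,0,0]
  ],
  "fingers": [30,30,30,30]
}}

```text
time: 24.17
ee_pos: [503.2, -3.6, 139.6]
tool_rot: [-3.14, 0.001, 1.155]
contact_force: [1.3, -0.1, -0.5]
finger_gap: 0.299
grip_force: 0.0
```

Request:
{"name": "move_arm", "arguments": {
  "translation": [
    [0.001,0,-0.02],
    [0.001,0,-0.04],
    [0.001,0,-0.055],
    [0.001,0,-0.065],
    [0.001,0,-0.072],
    [0.001,0,-0.073],
    [0.001,0,-0.073],
    [0.001,0,-0.073]
  ],
  "dr": [
    [0,0,0],
    [0,0,0],
    [0,0,0],
    [0,0,0],
    [0,0,0],
    [0,0,0],
    [0,0,0],
    [0,0,0]
  ],
  "fingers": [30,30,30,30,30,30,30,30]
}}

```text
time: 24.83
ee_pos: [505.4, -4.2, 67.7]
tool_rot: [3.141, -0.0, 1.155]
contact_force: [0.7, 0.4, -0.0]
finger_gap: 0.303
grip_force: 0.0
```

Request:
{"name": "move_arm", "arguments": {
  "translation": [
    [0,0,0],
    [0,0,0],
    [0,0,0],
    [0,0,0],
    [0,0,0]
  ],
  "dr": [
    [0,0,0],
    [0,0,0],
    [0,0,0],
    [0,0,0],
    [0,0,0]
  ],
  "fingers": [8,8,8,8,8]
}}

```text
time: 25.25
ee_pos: [505.4, -4.2, 67.8]
tool_rot: [3.14, -0.001, 1.155]
contact_force: [-1.6, 1.2, 6.8]
finger_gap: 0.136
grip_force: 25.8
```

Request:
{"name": "move_arm", "arguments": {
  "translation": [
    [0,0,0],
    [0,0,0],
    [0,0,0],
    [0,0,0],
    [0,0,0],
    [0,0,0],
    [0,0,0],
    [0,0,0],
    [0,0,0],
    [0,0,0],
    [0,0,0],
    [0,0,0]
  ],
  "dr": [
    [0,0,-3],
    [0,0,-7],
    [0,0,-12],
    [0,0,-17],
    [0,0,-22],
    [0,0,-27],
    [0,0,-32],
    [0,0,-36],
    [0,0,-39],
    [0,0,-40],
    [0,0,-40],
    [0,0,-40]
  ],
  "fingers": [8,8,8,8,8,8,8,8,8,8,8,8]
}}

```text
time: 26.25
ee_pos: [504.7, -3.7, 67.7]
tool_rot: [-3.141, -0.0, 0.456]
contact_force: [-3.3, 8.6, 11.6]
finger_gap: 0.135
grip_force: 26.4
```

Request:
{"name": "move_arm", "arguments": {
  "translation": [
    [0,0,0],
    [0,0,0],
    [0,0,0],
    [0,0,0],
    [0,0,0],
    [0,0,0],
    [0,0,0],
    [0,0,0],
    [0,0,0],
    [0,0,0],
    [0,0,0],
    [0,0,0]
  ],
  "dr": [
    [0,0,-3],
    [0,0,-7],
    [0,0,-12],
    [0,0,-17],
    [0,0,-22],
    [0,0,-27],
    [0,0,-32],
    [0,0,-37],
    [0,0,-41],
    [0,0,-43.2],
    [0,0,-43.2],
    [0,0,-43.2]
  ],
  "fingers": [8,8,8,8,8,8,8,8,8,8,8,8]
}}

```text
time: 27.25
ee_pos: [504.6, -2.8, 67.8]
tool_rot: [-3.14, 0.0, -0.298]
contact_force: [-3.7, 22.2, 11.3]
finger_gap: 0.133
grip_force: 26.7
```

Request:
{"name": "move_arm", "arguments": {
  "translation": [
    [0,0.001,0],
    [0,0.001,0],
    [0,0.001,0],
    [0,0.001,0],
    [0,0.001,0],
    [0,0.001,0],
    [0,0.001,0.03],
    [0,0.001,0.07],
    [0,0.001,0.11]
  ],
  "dr": [
    [0,0,0],
    [0,0,0],
    [0,0,0],
    [0,0,0],
    [0,0,0],
    [0,0,0],
    [0,0,0],
    [0,0,0],
    [0,0,0]
  ],
  "fingers": [8,8,8,30,30,30,30,30,30]
}}

```text
time: 28.0
ee_pos: [503.9, -3.3, 177.7]
tool_rot: [3.141, 0.002, -0.297]
contact_force: [2.1, 0.4, 0.8]
finger_gap: 0.298
grip_force: 0.0
```

Request:
{"name": "move_arm", "arguments": {
  "translation": [
    [0,0.03,0.02],
    [0,0.06,0.04],
    [0,0.1,0.04],
    [0,0.14,0.04],
    [0,0.18,0.04],
    [0,0.22,0.04],
    [0,0.26,0.04],
    [0,0.3,0.04],
    [0,0.32,0.04],
    [0,0.32,0.04],
    [0,0.32,0.04]
  ],
  "dr": [
    [0,0,0],
    [0,0,0],
    [0,0,0],
    [0,0,0],
    [0,0,0],
    [0,0,0],
    [0,0,0],
    [0,0,0],
    [0,0,0],
    [0,0,0],
    [0,0,0]
  ],
  "fingers": [30,30,30,30,30,30,30,30,30,30,30]
}}

```text
time: 28.92
ee_pos: [504.5, 317.6, 216.6]
tool_rot: [3.141, 0.0, -0.295]
contact_force: [-0.5, -0.3, -0.7]
finger_gap: 0.301
grip_force: 0.0
```

Run:
```python
from h import *
print(sensors.observe()["ee_pos"])
blobs("top",73,83,xh=700);blobs("top",61,71,xh=700)
for n in("top","side"):
    blobs(n,91,99,xh=560,amin=15)
    p,W=cloud(n,f"pics/{n}5.png");Z=W[...,2]-{"top":0,"side":1.4}[n]
    C=np.array({"top":[505.1,-3.9],"side":[504.4,-2.65]}[n]);Dd=W[...,:2]-C;r=np.hypot(Dd[...,0],Dd[...,1]);g=p.mean(-1)
    th=np.degrees(np.arctan2(Dd[...,1],Dd[...,0]))
    rb=(r>25)&(r<37)&(Z>50)&(Z<60)&(abs(th+15)<25);k=rb&(g>.65*g[rb].max());c=Dd[k].mean(0);print("bar",k.sum(),np.degrees(np.arctan2(c[1],c[0])))
    kb=(r<26)&(Z>88);Q=Dd[kb];u=np.linalg.svd(Q-Q.mean(0),full_matrices=False)[2][0];print("knob pca",np.degrees(np.arctan(u[1]/u[0])),Q.mean(0))
    gb=kb&(g>g[kb].max()*.85);print("white",Dd[gb].mean(0))
t=cv2.imread("pics/top5.png")[240:300,380:450];s=cv2.imread("pics/side5.png")[90:150,290:360]
cv2.imwrite("pics/dial3.png",np.hstack([cv2.resize(i,None,fx=5.6,fy=6,interpolation=2) for i in(t,s)]))
```

```text
[504.48512039 317.62363606 216.63981724]
top 396 c [535.4 233. ] sz [56.  30.1] long ax deg -7.5 z 77.9 [ 97  98 100]
top 394 c [530.1 200.4] sz [56.  29.9] long ax deg -7.6 z 78.1 [ 93  96 100]
top 396 c [526.6 167.2] sz [56. 30.] long ax deg -8.0 z 78.0 [ 93  96 101]
top 395 c [522.3 134. ] sz [55.9 29.8] long ax deg -8.0 z 77.8 [ 96  99 103]
top 795 c [517.5  81.9] sz [60.1 60.1] long ax deg -7.9 z 78.0 [100 104 109]
top 120 c [504.2  -3. ] sz [43.5 12.1] long ax deg -17.4 z 93.9 [165 170 175]
bar 18 -17.99426718564301
knob pca -17.177047504906874 [-1.42002593  1.56818663]
white [10.95928209 -2.61548959]
side 94 c [503.4  -1.7] sz [44.6 15. ] long ax deg -14.7 z 94.9 [94 96 97]
bar 9 -17.17161958400635
knob pca -17.969738724006422 [-0.17330934  2.03716071]
white [ 9.09035638 -2.69179263]
```

View pics/dial3.png

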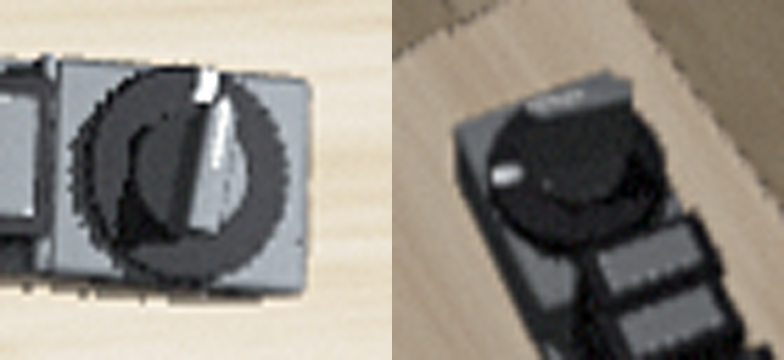

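View pics/side5.png

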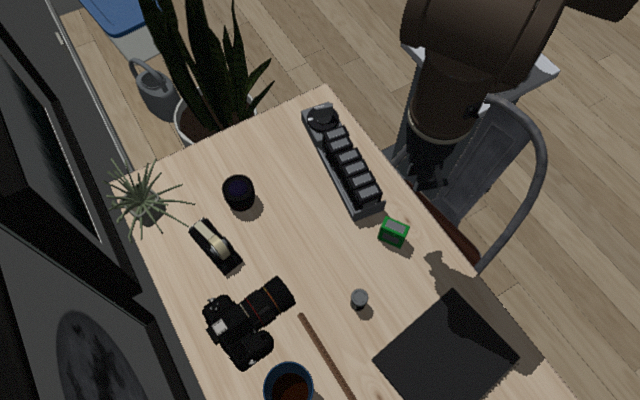

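The crop shows the knob's white-lined end pointing at the bar at (205,85), both at about -17.3°. The ring has not turned. The two rightmost packs now merge into one blob in the top depth, so I check them closely.

Run:
```python
from h import *
p,W=cloud("top");a=np.radians(-7.8);ex=np.array([np.cos(a),np.sin(a)]);ey=np.array([-np.sin(a),np.cos(a)])
D=W[...,:2]-[526.4,151.2];X=D@ex;Y=D@ey;Z=W[...,2]
m=(Z>70)&(Z<85)&(abs(X)<40)
for lo,hi in((-100,-84),(-84,-69),(-69,-63),(-63,-50),(-50,-36),(-36,-30)):
    k=m&(Y>lo)&(Y<hi)
    if k.any(): print(lo,hi,k.sum(),"x",np.percentile(X[k],[1,99]).round(1),"z",Z[k].mean().round(2),"y",Y[k].min().round(1),Y[k].max().round(1))
for y in range(-105,-30,2):
    k=(abs(Y-y)<1)&(abs(X)<25);print(y,Z[k].mean().round(0),end="; ")
im=cv2.imread("pics/top5.png")[230:300,280:390];cv2.imwrite("pics/bay.png",cv2.resize(im,None,fx=6,fy=6,interpolation=2))
```

```text
-100 -84 209 x [-28.8  25.5] z 77.92 y -100.0 -84.0
-84 -69 199 x [-29.3  25.7] z 77.84 y -84.0 -69.0
-69 -63 78 x [-24.3  29.5] z 77.92 y -68.9 -63.1
-63 -50 174 x [-25.   30.3] z 77.99 y -62.9 -50.0
-50 -36 148 x [-24.3  29.3] z 77.27 y -49.9 -39.2
-36 -30 32 x [-29.3  25.6] z 77.11 y -32.6 -30.0
-105 45.0; -103 nan; -101 74.0; -99 78.0; -97 77.0; -95 78.0; -93 78.0; -91 78.0; -89 78.0; -87 78.0; -85 78.0; -83 78.0; -81 78.0; -79 78.0; -77 78.0; -75 78.0; -73 78.0; -71 78.0; -69 75.0; -67 77.0; -65 78.0; -63 76.0; -61 77.0; -59 76.0; -57 76.0; -55 76.0; -53 78.0; -51 78.0; -49 78.0; -47 77.0; -45 78.0; -43 78.0; -41 67.0; -39 39.0; -37 nan; -35 nan; -33 76.0; -31 78.0; <stdin>:9: RuntimeWarning: Mean of empty slice.
  ret = ret.dtype.type(ret / rcount)
```

View pics/bay.png

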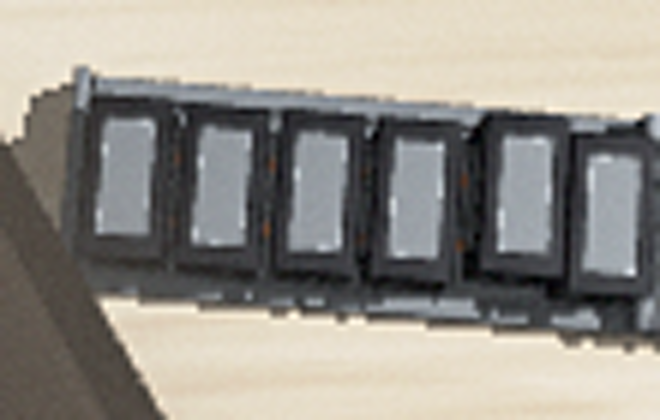

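The crop shows six packs upright in one row. The fifth, at (525,195), was bumped up to 3.5 mm back and against its neighbour. It still stands flat, with its top at 78 mm, inside the lips. That is good, so I hand in.

```bash
python3 -c "
from workcell import ticket
print(ticket.hand_in())"
```

```text
the job is handed in; nothing more can be done
None
```

I've handed the job in: all six packs stand upright and flat in one row in the bay, and the knob points at the ring's bar within about 1°. The ring did not turn, and I touched nothing else on the desk. One pack was bumped about 4 mm to the rear before hand-in; it still stands flat inside the lips, so I left it.

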